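# Switch off the light bar and point out its empty lampholder

## Robot

A 7-joint arm with a two-finger parallel gripper is mounted at the origin on the work surface. World frame = base frame: x ahead of the robot, y to its left, z up, the work surface at z = 0. Lengths are in m, angles in rad, forces in N, time in s.
With the tool pointing down it reaches from about 0.375 to 0.925 m from the base axis. Payload 3.1 kg.
Tool frame: the origin (TCP) lies between the finger pads; the fingertips stand 19 mm ahead of it and the grasp point (between the pads) is the TCP; z points along the fingers, y is the direction in which the jaws open and shut (so a half turn about z gives the same grasp; the last joint's range is limited). The gripper opens to 85 mm and grips with 20 to 120 N. Pads are 22 mm wide; open, the fingers measure 114 mm over their backs; the gripper's body (76 mm by 85 mm) begins 54 mm behind the grasp point. The pads swing forward as they close: fully open they stand 13 mm farther back than shut.
Start: joints at [-1.309, 0.383, 0.044, 1.598, -0.018, 1.161, -0.05], TCP at [0.229, 0.608, 0.25] pointing down, gripper open.
Joint ranges: [-2.61, 2.61], [-0.41, 2.15], [-1.48, 1.57], [0, 2.5], [-1.57, 4.71], [0.05, 1.97], [-2.85, 2.85]. Speed limits (rad/s): [2.79, 2.79, 3.14, 3.14, 3.14, 3.14, 3.14].

## Interface

Orientations are given as a unit quaternion [x, y, z, w].
In Python, from bench import move_ptp, movel, move_j, move_gripper, pause, inverse_kinematics, read_camera, camera_params, MotionError, sign_off, look_for, tip_of, read_time_s, read_qpos, read_joint_vel, read_effort, read_eef_pos, read_tcp_rot, read_ft_force, read_ft_torque, read_finger_gap gives the robot as it stands. Calls block until the motion is done:
- move_ptp(position, orientation): joint-space move of the TCP to a pose.
- movel(position, orientation=None, speed=0.15): straight line of the TCP; orientation=None keeps the orientation; speed is the mean speed in m/s.
- move_j(angles): joint-space move.
- move_gripper(opening, effort=None): finger opening in m; effort is the grip in N (None keeps the last); returns when the fingers have stopped.
- pause(seconds).
- inverse_kinematics(position, orientation): joint angles nearest the present ones, or None.
- read_camera(name): name is "scene" or "top" or "wrist"; returns the picture (480x640x3 uint8, red, green, blue); there is no depth.
- camera_params(name): a dict with "K" (3x3 intrinsics, pixels), "camera_from_world" (4x4, takes a point from world to camera coordinates). Camera axes: x right, y down, z forward; pixel columns grow to the right and rows downward; lengths in m; the calibration is good to about 2 mm. A picture is of the moment at which its call begins: read the wrist's pose just before it. camera_params takes no time and is no camera call; for the wrist camera it gives the pose at the moment of the call.
A pose or a line that the arm cannot do raises MotionError and nothing moves.
- sign_off(): hands the job in, once; it reports no verdict.
Trained networks look in the newest picture that a camera, given by its name, has taken for a name from the list of things; names that differ only in an ending like _2 or _b are one class to them, and where a whole thing is asked for, a point or a joint stands for the part that bears it (a point fixed in the world has none). Each returns a list of dicts, best first, with "confidence" (0 to 1); they miss things now and then, are a little off and sometimes report something else, mostly with a low value. They report only what shows in the picture. A call takes as long as a camera call.
- look_for(camera, name): "at" ([column, row] in pixels, amid what is visible of it).
- tip_of(camera, name): "at" ([column, row] in pixels: a listed point, or the origin of a listed thing).
Readings, each from a call of its own:
- read_time_s(): time.
- read_qpos(): joint angles.
- read_joint_vel(): joint speeds.
- read_effort(): joint torques, N m.
- read_eef_pos(): TCP position.
- read_tcp_rot(): TCP orientation.
- read_ft_force(): force on the tool from outside, world axes, zero at the start.
- read_ft_torque(): the same for the moment, N m.
- read_finger_gap(): finger opening in m.
Only numpy, scipy, OpenCV 4.12 (cv2) and the standard library are available. Lean on these libraries where they do the work, as an engineer would, in place of code of your own. Each camera call takes 0.05 s, during which the arm holds its last target.

## Task

I am about to fit the spare lamp in the light bar on the test board: first make it safe by pressing its rocker switch over to off, then show me where the lamp goes by pointing at the empty lampholder, with the fingertips two or three centimetres above the middle of its open mouth. Hold there for at least two seconds and finish still pointing, touching nothing. Do not touch the lampholders or lamps, and leave the spare lamp and everything else lying about where it is.

Things in the scene. Friction and masses are not known exactly. Their poses are not given: they have to be found in the camera images.
- board: the plywood test board lying on the bench, 300 x 540 x 18 mm (x, y, z), origin at the centre of its underside, x away from the robot at zero yaw, y along the light bar, z up. Fixed. On it, 60 mm beyond its middle, lies a steel light bar (90 x 490 mm, its top 48 mm above the bench) with four upright lampholders 130 mm apart in a row along y; three hold lamps, one is empty; which one changes
- rocker (a joint): tilt of the wide rocker of the white surface-mounted light switch on the robot's side of the light bar. -0.1 rad = on (the half nearer the robot stands up, the half nearer the lamps is down), +0.1 rad = off (the half nearer the robot is down). It snaps over its middle by a spring and stays; pressing the raised half over takes about 3 N, straight down
- rocker_near (a point): centre of the top face of the rocker's half nearer the robot: the place to press to switch off. The rocker is 54 x 54 mm, hinged across its middle (parallel to the row of lamps), this point is 18 mm to the robot's side of the hinge; it sits about 74 mm above the bench when on and 71 mm when off. The switch's frame around it is 84 x 84 mm and lies about 10 mm lower than the rocker's top. Axes move with the rocker; x towards the lamps, y along the lamp row
- holder_mouth (a point): centre of the open mouth (43 mm wide, rim 50 mm across) of the empty brass lampholder, level with its rim, 98 mm above the bench; z up. Fixed. The lamps beside it stand 130 mm away, centre to centre, and reach 198 mm above the bench
- lamp_a: a brass lampholder, 50 mm tall and 50 mm across, with a frosted white tubular lamp (38 mm across) standing in it; origin at the centre of its foot on the light bar, z up; the lamp's top is 150 mm above the origin. Fixed
- lamp_b: a brass lampholder, 50 mm tall and 50 mm across, with a frosted white tubular lamp (38 mm across) standing in it; origin at the centre of its foot on the light bar, z up; the lamp's top is 150 mm above the origin. Fixed
- lamp_c: a brass lampholder, 50 mm tall and 50 mm across, with a frosted white tubular lamp (38 mm across) standing in it; origin at the centre of its foot on the light bar, z up; the lamp's top is 150 mm above the origin. Fixed
- holder_open: the empty brass lampholder itself, the same cup without a lamp, 50 mm tall; origin at the centre of its foot, z up. Fixed
- jar: steel screw jar, 48 mm across, 60 mm tall, standing loose on the board on the switch's left (+y) side; origin under its centre. A bystander
- spray: aluminium spray can, 54 mm across, 170 mm tall, standing on the bench to the right (-y) of the board; origin under its centre. A bystander
- driver: screwdriver with a black handle, 200 mm long, lying on the bench to the right (-y) of the board; origin under its middle. A bystander
- carton: open cardboard tray, 150 x 50 x 26 mm, on the bench to the left (+y) of the board, with the spare lamp in it; origin under its centre. A bystander
- spare_mid (a point): middle of the spare lamp (134 mm long, 38 mm across), which lies in the cardboard tray about 22 mm above the bench. A bystander

How it is judged:
By the outcome, as a careful person would: the job done as asked, in the order asked, and still so for the second after the job is handed in, with the robot touching nothing.
It also fails if it takes over 42 s, if anything falls off the work surface, if the arm or the gripper's body presses on something with over 40 N, if the wrist force passes 120 N, or if a joint passes its speed limit or range.

## Working session

There is one attempt and no reset: what is moved stays moved. The work goes in short steps, each a Python script; the robot and the scene stay as the last script left them, time stands still between calls to the robot, and variables do not carry over. Pictures are saved under pics/ and viewed, and the job is handed in when it is done.

```bash
mkdir -p pics; ls
python3 - <<'E'
from bench import *
import cv2, numpy as np
for n in ["scene","top","wrist"]:
    im=read_camera(n); cv2.imwrite(f"pics/{n}0.png",im[:,:,::-1])
    P=camera_params(n); T=P["camera_from_world"]; print(n,np.round(P["K"],1).tolist(), np.round(-T[:3,:3].T@T[:3,3],3))
    for t in ["rocker_near","holder_mouth","holder_open"]+(["lamp_a","jar","rocker","board"] if n!="wrist" else []):
        print(t,[(np.round(d["at"],1).tolist(),round(d["confidence"],2)) for d in tip_of(n,t)][:4] if t!="rocker" else "")
print(read_time_s(),read_eef_pos(),read_tcp_rot(),read_finger_gap())
E
```

```text
pics
scene [[494.9, 0.0, 317.5], [0.0, 494.9, 237.3], [0.0, 0.0, 1.0]] [ 0.981 -0.572  0.832]
rocker_near [([273.9, 268.9], 0.96)]
holder_mouth []
holder_open [([386.2, 231.1], 0.82)]
lamp_a [([359.3, 272.3], 0.87), ([329.8, 310.5], 0.69), ([293.4, 366.4], 0.6), ([385.5, 214.3], 0.15)]
jar [([333.8, 214.1], 0.72)]
rocker 
board [([321.5, 294.1], 0.76)]
top [[610.2, 0.0, 325.4], [0.0, 610.2, 228.8], [0.0, 0.0, 1.0]] [0.356 0.015 1.346]
rocker_near [([383.2, 232.2], 0.66)]
holder_mouth [([256.7, 180.9], 0.63), ([265.3, 183.5], 0.42)]
holder_open [([261.8, 186.1], 0.61)]
lamp_a [([380.7, 164.5], 0.63)]
jar [([267.2, 254.4], 0.62)]
rocker 
board [([349.7, 203.9], 0.64)]
wrist [[355.3, 0.0, 310.0], [0.0, 355.3, 242.4], [0.0, 0.0, 1.0]] [0.165 0.632 0.373]
rocker_near []
holder_mouth []
holder_open []
0.9 [0.22887949 0.60840126 0.25031199] [1.78913734e-01 9.83864764e-01 3.86872988e-05 1.65684342e-05] 0.08506352047541879
```

View pics/scene0.png

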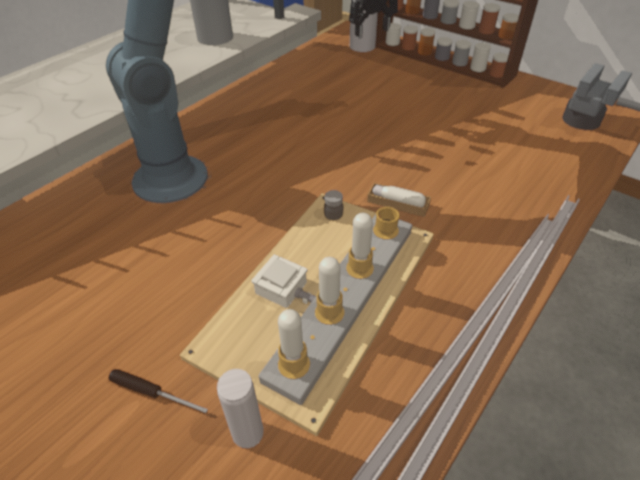

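View pics/top0.png

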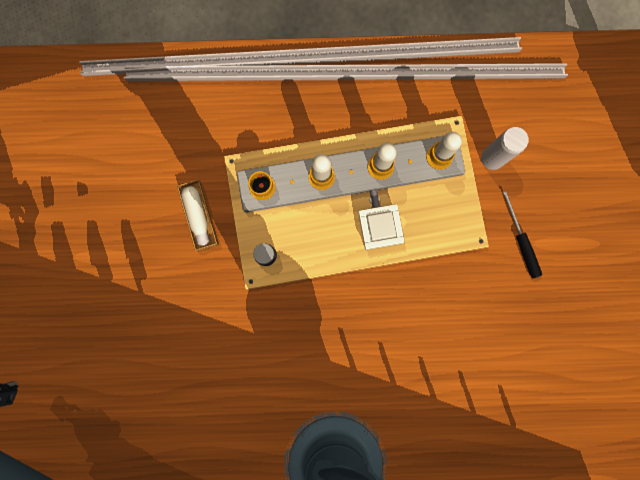

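The empty holder is the leftmost (+y) one: top about (261,184), scene about (387,215). The switch is at top (381,226), scene (280,275), and the jar at top (265,254). Next I'll zoom in and triangulate.

```bash
cat > h.py <<'E'
import numpy as np, cv2
from bench import *
def P(n):
    c=camera_params(n); return c["K"]@c["camera_from_world"][:3]
def tri(views):
    A=[]
    for M,(u,v) in views: A+= [u*M[2]-M[0], v*M[2]-M[1]]
    X=np.linalg.svd(np.array(A))[2][-1]; X=X[:3]/X[3]
    return X,[np.round((M@np.r_[X,1])[:2]/(M@np.r_[X,1])[2]-p,1) for M,p in views]
def onplane(M,p,z):
    A=np.array([p[0]*M[2]-M[0],p[1]*M[2]-M[1]]); return np.linalg.solve(A[:,:2],-A[:,3]-A[:,2]*z)
def proj(M,X):
    q=M@np.r_[X,1]; return q[:2]/q[2]
E
python3 - <<'E'
from h import *
S,T=P("scene"),P("top")
print("rn",tri([(S,(273.9,268.9)),(T,(383.2,232.2))]))
print("hm",tri([(S,(386.2,215)),(T,(261,184))]), "foot",tri([(S,(386.2,231.1)),(T,(261.8,186.1))]))
print("jar",onplane(T,(267.2,254.4),.018),onplane(S,(333.8,214.1),.018))
print("lamps", [np.round(onplane(S,p,.048),3) for p in [(359.3,272.3),(329.8,310.5),(293.4,366.4),(386.2,231.1)]])
t=cv2.imread("pics/top0.png"); s=cv2.imread("pics/scene0.png")
a=cv2.resize(t[150:280,220:420],None,fx=4,fy=4,interpolation=2); cv2.imwrite("pics/topz.png",a)
a=cv2.resize(s[190:310,240:420],None,fx=4.4,fy=4.4,interpolation=2); cv2.imwrite("pics/scz.png",a)
E
```

```text
rn (array([ 0.48664466, -0.11513476,  0.07077051]), [array([-1. ,  0.1]), array([-0.5, -0.4])])
hm (array([0.59217659, 0.13761141, 0.09417853]), [array([-1. ,  0.2]), array([-0.4, -0.5])]) foot (array([0.59625051, 0.14034199, 0.04525725]), [array([-0.5,  0.1]), array([-0.2, -0.3])])
jar [0.44942627 0.1331565 ] [0.4510504  0.13849396]
lamps [array([0.621, 0.002]), array([ 0.631, -0.113]), array([ 0.654, -0.25 ]), array([0.598, 0.139])]
```

View pics/topz.png

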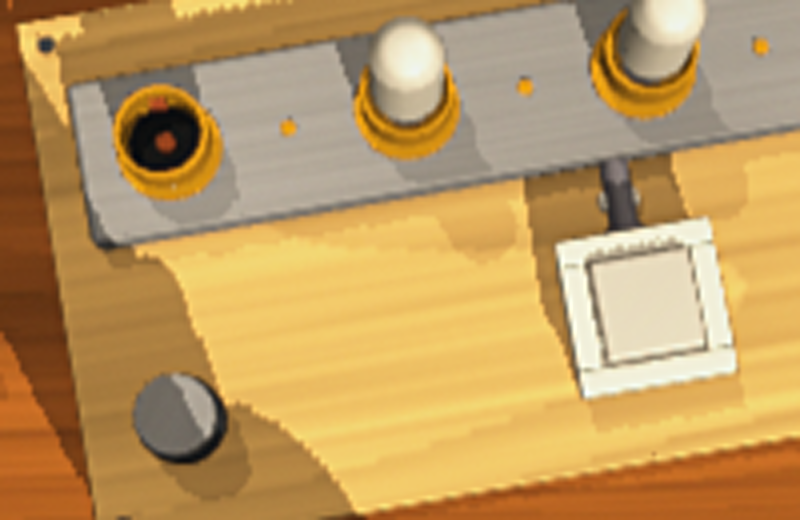

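View pics/scz.png

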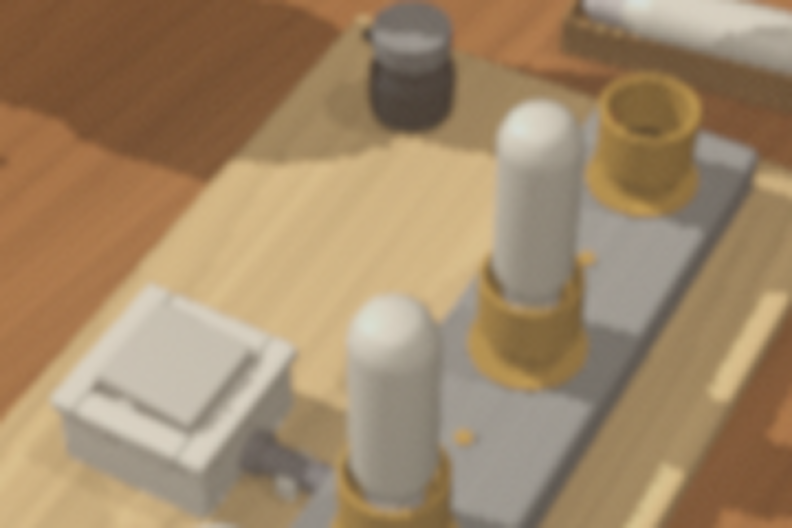

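```bash
cat >> h.py <<'E'
def down(psi):
    from scipy.spatial.transform import Rotation as R
    return (R.from_euler('z',psi)*R.from_matrix(np.diag([-1.,1,-1]))).as_quat()
PSI=np.arctan2(.056,.389)
E
python3 - <<'E'
from h import *
S,T=P("scene"),P("top")
print("yaw",np.degrees(PSI))
print(onplane(T,(383.5,234),.074),onplane(S,(273.9,268.9),.074),onplane(T,(383.2,232.2),.074))
print(onplane(T,(261,184),.098),onplane(S,(387.7,216.6),.098))
move_gripper(0.0)
q=down(PSI)
for p in [(.46,.03,.33)]:
    move_ptp(list(p),q)
M=P("wrist"); im=read_camera("wrist"); cv2.imwrite("pics/w1.png",im[:,:,::-1])
for t in ["rocker_near","holder_mouth","holder_open","lamp_a"]: print(t,[(np.round(d["at"],1).tolist(),round(d["confidence"],2)) for d in tip_of("wrist",t)][:4])
np.save("w1.npy",M)
print(read_time_s(),read_eef_pos(),read_finger_gap(),read_ft_force(),read_qpos())
E
```

```text
yaw 8.191954557023294
[ 0.48159955 -0.11624077] [ 0.49011764 -0.11564669] [ 0.48540915 -0.11575666]
[0.59034256 0.13634748] [0.60093005 0.13329671]
rocker_near [([173.9, 211.8], 0.86)]
holder_mouth [([392.4, 345.3], 0.62)]
holder_open [([385.5, 324.7], 0.56)]
lamp_a [([278.5, 320.6], 0.95), ([72.6, 320.4], 0.75), ([174.2, 324.9], 0.65)]
4.1583 [0.46005348 0.0305502  0.32993522] 4.4544310354701166e-05 [ 0.14123735 -1.14270444 -0.00644176] [-0.77666627 -0.08928355  0.59384789  1.95497176  0.05272054  1.26125694
  1.51408865]
```

View pics/w1.png

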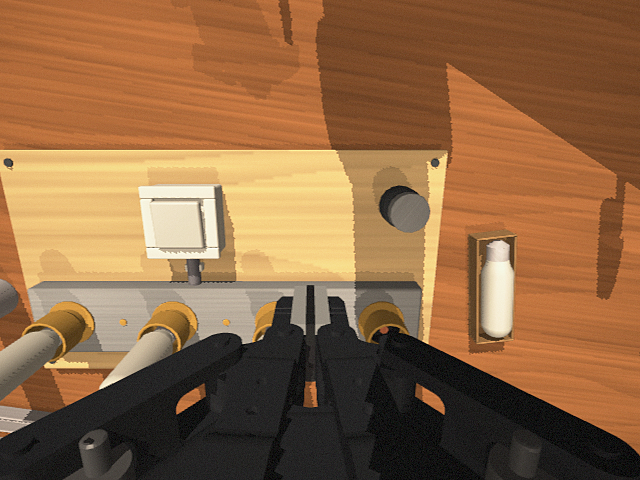

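The wrist view shows the rocker at about (152–203, 200–250), square with the image. The empty holder is at about (385,320), partly behind the gripper. Now I'll compute the press point.

Run:
```python
from h import *
S,T=P("scene"),P("top"); W=np.load("w1.npy")
print("tri", tri([(S,(273.9,268.9)),(T,(383.3,233)),(W,(173.9,211.8))]))
print("plane W",onplane(W,(173.9,211.8),.074), [onplane(W,p,.073).round(4) for p in [(150,200),(199,200),(203,249),(153,250)]])
im=cv2.imread("pics/w1.png"); a=cv2.resize(im[170:280,120:240],None,fx=5,fy=5,interpolation=2); cv2.imwrite("pics/w1z.png",a)
```

```text
tri (array([ 0.48532402, -0.11527377,  0.0699904 ]), [array([-1.5,  0.1]), array([-0.5, -0.6]), array([0.9, 0.6])])
plane W [ 0.48382034 -0.1147987 ] [array([ 0.4749, -0.1411]), array([ 0.4673, -0.089 ]), array([ 0.5216, -0.0812]), array([ 0.5308, -0.1364])]
```

View pics/w1z.png

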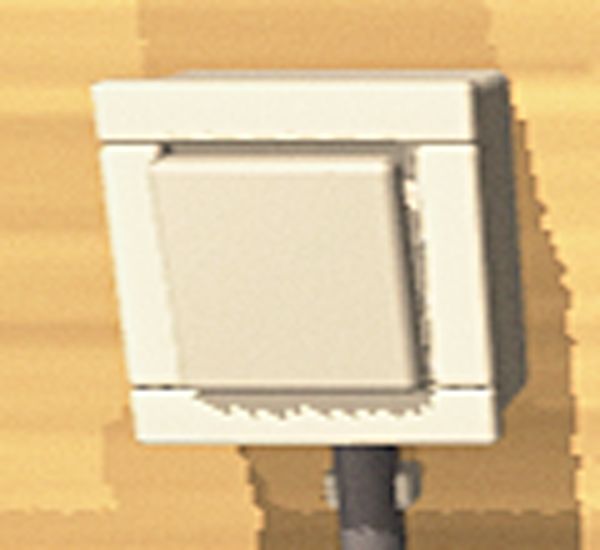

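Run:
```python
from h import *
q=down(PSI); x,y=.483,-.115
move_ptp([x,y,.33],q)
movel([x,y,.11],speed=.15)
f0=read_ft_force()[2]; print("f0",f0,read_time_s())
z=.100
movel([x,y,.097],speed=.05)
z=.097;log=[];peak=0
while z>.0885:
    z-=.001; movel([x,y,z],speed=.03)
    f=read_ft_force()[2]-f0; log.append((round(z,4),round(f,1))); peak=max(peak,f)
    if f>12: break
print(log,read_time_s(),read_eef_pos())
```

```text
f0 -0.37487192071692244 6.4167
[(0.096, np.float64(0.1)), (0.095, np.float64(-0.5)), (0.094, np.float64(2.6)), (0.093, np.float64(1.1)), (0.092, np.float64(1.0)), (0.091, np.float64(-0.3)), (0.09, np.float64(6.6)), (0.089, np.float64(13.6))] 8.825 [ 0.48313532 -0.11498213  0.0903853 ]
```

Run:
```python
from h import *
q=down(PSI); x,y=.483,-.115
movel([x,y,.28],speed=.2)
move_ptp([.56,.06,.33],q)
M=P("wrist"); im=read_camera("wrist"); cv2.imwrite("pics/w2.png",im[:,:,::-1]); np.save("w2.npy",M)
for t in ["rocker_near","holder_mouth","holder_open"]: print(t,[(np.round(d["at"],1).tolist(),round(d["confidence"],2)) for d in tip_of("wrist",t)][:4])
for n in ("top","scene"): cv2.imwrite(f"pics/{n}2.png",read_camera(n)[:,:,::-1])
print(read_time_s(),read_eef_pos(),read_ft_force())
im=cv2.imread("pics/scene2.png"); cv2.imwrite("pics/s2z.png",cv2.resize(im[190:310,240:420],None,fx=4.4,fy=4.4,interpolation=2))
```

```text
rocker_near [([153.8, 110.0], 0.58)]
holder_mouth [([384.6, 260.3], 0.71)]
holder_open [([379.6, 245.7], 0.74)]
11.0417 [0.55965176 0.05801862 0.32992765] [-0.12995254 -0.51998835 -1.15071186]
```

View pics/w2.png

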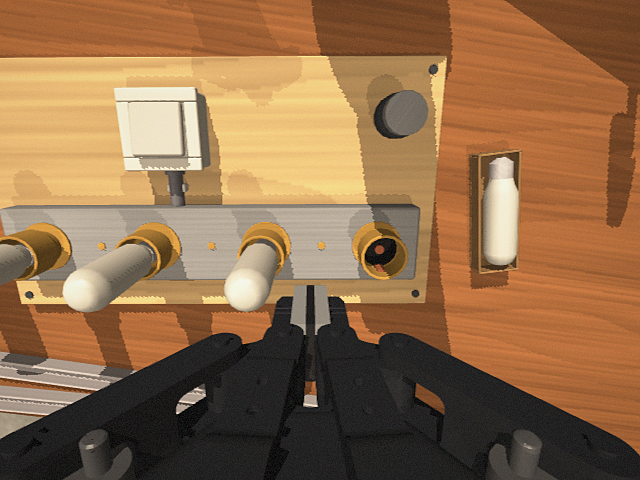

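View pics/s2z.png

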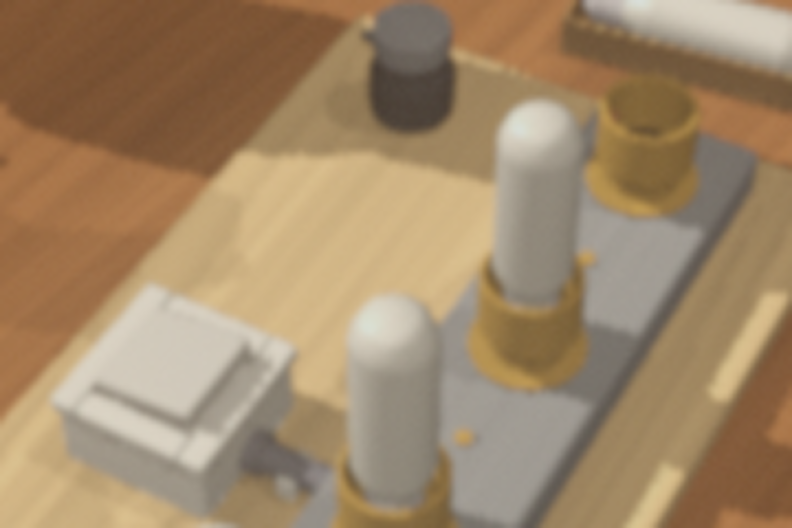

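The rocker's tilt has changed: its lamp-side end face now stands up, so it is off. The empty mouth is at wrist (384,257).

Run:
```python
from h import *
S,T=P("scene"),P("top"); W=np.load("w2.npy")
pw=(384.5,258)
print(tri([(S,(387.5,216)),(T,(261,184)),(W,pw)])); print(tri([(T,(261,184)),(W,pw)]),tri([(S,(387.5,216)),(W,pw)]))
print(onplane(W,pw,.098))
im=cv2.imread("pics/w2.png"); 
a=cv2.resize(im[200:300,330:430],None,fx=6,fy=6,interpolation=2)
X=np.r_[onplane(W,pw,.098),.098]
for r in (.025,.0215):
  pts=np.array([(proj(W,X+[r*np.cos(t),r*np.sin(t),0])-[330,200]+.5)*6 for t in np.linspace(0,6.28,60)]).astype(int)
  cv2.polylines(a,[pts],True,(0,255,0),1)
cv2.imwrite("pics/w2z.png",a)
```

```text
(array([0.59387854, 0.13893518, 0.09149174]), [array([-1.4,  0.1]), array([-1. , -1.1]), array([-2. , -2.1])])
(array([0.5859306 , 0.13373735, 0.1230386 ]), [array([ 0.1, -0.1]), array([ 0.7, -0.8])]) (array([0.59592451, 0.14150418, 0.0909736 ]), [array([ 0., -0.]), array([-0.1, -0.1])])
[0.59401324 0.13978841]
```

View pics/w2z.png

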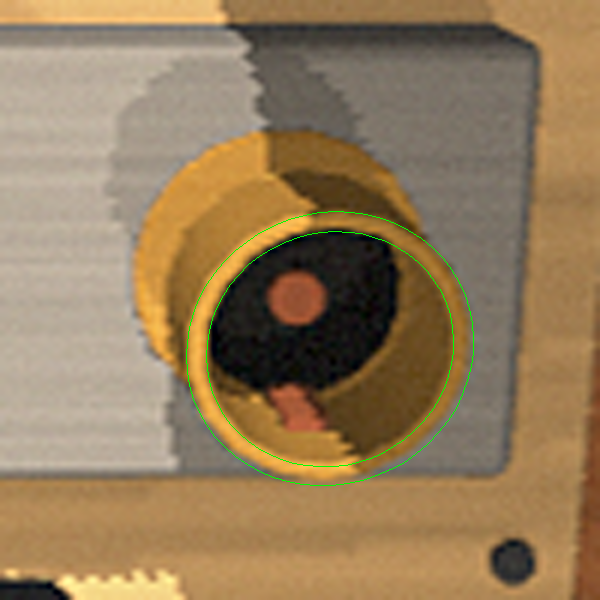

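The rim overlay fits in both size and place. The mouth is at (0.5935, 0.139), and the other views agree to about 3 mm. Moving to point.

Run:
```python
from h import *
q=down(PSI); x,y=.5935,.139
move_ptp([x,y,.30],q)
movel([x,y,.143],speed=.1)
pause(.6); p=read_eef_pos(); print(p)
e=np.array([x,y,.143])-p
if np.linalg.norm(e)>.0015: movel(list(np.array([x,y,.143])+e),speed=.05); pause(.4)
W=P("wrist"); cv2.imwrite("pics/w3.png",read_camera("wrist")[:,:,::-1])
for n in ("top","scene"): cv2.imwrite(f"pics/{n}3.png",read_camera(n)[:,:,::-1])
print(read_time_s(),read_eef_pos(),read_ft_force(),read_joint_vel().round(3) if hasattr(read_joint_vel(),'round') else '')
s=cv2.imread("pics/scene3.png")[150:310,240:450]; cv2.imwrite("pics/s3z.png",cv2.resize(s,None,fx=3.7,fy=3.7,interpolation=2))
```

```text
[0.59349553 0.1389946  0.14296504]
13.9583 [0.59348103 0.13896106 0.14296357] [0.47306355 0.10253101 0.50876717] [-0.     0.     0.001 -0.    -0.     0.    -0.   ]
```

View pics/w3.png

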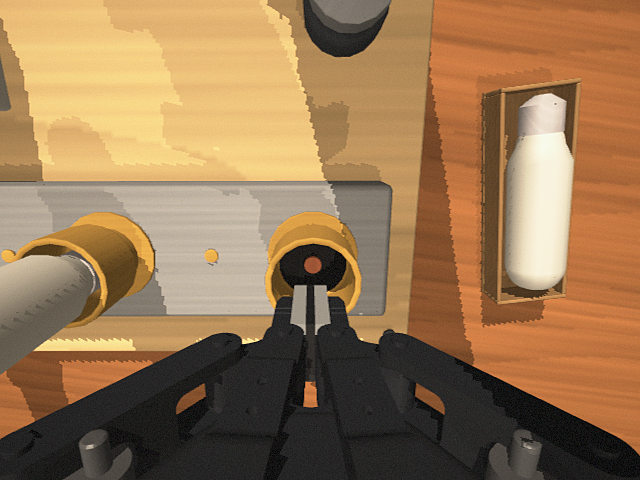

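View pics/s3z.png

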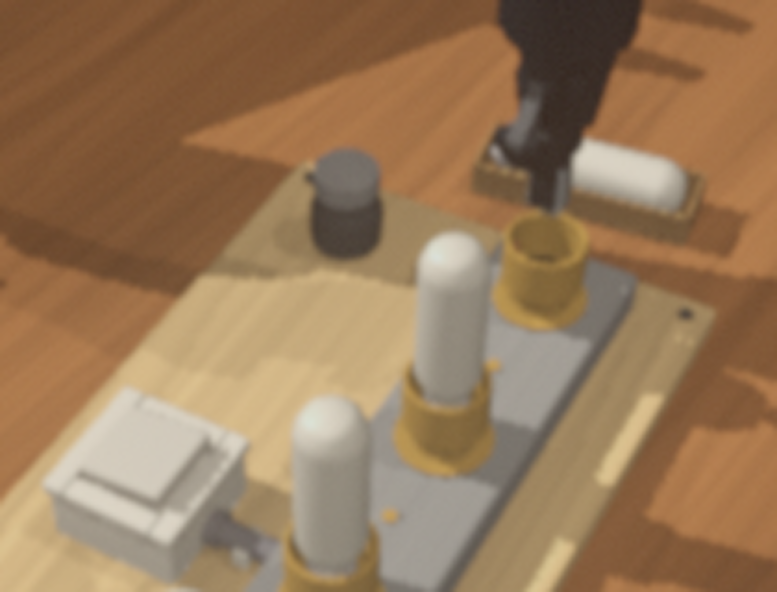

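The fingertips are centred over the mouth: the wrist view has the tip at column 311 and the rim centre at 313. There is a clear gap in the scene view, and the switch is still off. Now holding, then handing in.

Run:
```python
from h import *
pause(2.8); print(read_time_s(),read_eef_pos(),read_ft_force()); print(sign_off())
```

```text
16.7583 [0.59349885 0.13900065 0.1430041 ] [-0.57863218 -0.30588558 -0.56841882]
the job is handed in; nothing more can be done
None
```

I pressed the rocker switch over to off, then pointed at the empty lampholder (the leftmost one, +y end) with the fingers closed, and handed the job in still pointing at about 17 s.

- **Switch:** I pressed straight down on the half nearer the robot. The force fell off as the rocker snapped over, then rose to about 14 N at its stop, where I stopped pressing. The scene pictures afterwards show the lamp-side half standing up.
- **Pointing:** The fingertips are at about z = 0.124 m, which is about 26 mm above the rim, taking the rim height of 98 mm from your description. By the wrist view they are within about 1 mm of the mouth's centre sideways. I held there for over 2.8 s with no contact force beyond sensor noise.
- **Other things:** In the last pictures the jar, the lamps and the spare lamp in its tray are where they were. I did not check the spray can and screwdriver again, but the arm did not go near them.
- **Disagreement:** The three cameras differed on the mouth's position. The top view was about 5 mm off the wrist view, and the scene view about 10 mm off on the assumed rim height (about 3 mm when triangulated with the wrist). Triangulated heights ranged from 91 to 123 mm. I used the close wrist view, where the drawn rim matched in size and place.

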